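# Sort coil parts into the shuttle tray and jog it to the inspection camera

### The job

Put the two filter cans into the wide compartment of the shuttle tray and the coil former into the narrow one. Then, moving the tray only with the jog stick and never by hand, tilt the stick and hold it over until the tray's tab stands right in front of the inspection camera's lens, and let it spring back to the centre so that the tray stays there. Leave the jar, the carton, the adaptor and the knob cap that stand among the parts where they are.

Things in the scene. Friction and masses are not known exactly. Their poses are not given: they have to be found in the camera images.
- can_a_mid (a point): Shielded filter can: a plain aluminium box 32 (its x) by 24 (its y) by 36 mm high, about 45 g, standing upright; this point is its centre, 18 mm up.
- can_b_mid (a point): The second filter can, the same; the point is its centre.
- former_mid (a point): Coil former: an upright spool 36 mm high, two brown end flanges 30 mm across and 7 mm thick with a 20 mm copper winding between them, about 35 g; this point is its centre, 18 mm up.
- tray_wide (a point): Centre of the inner floor of the wide compartment of the aluminium shuttle tray: 110 mm (its x) by 115 mm (its y, along the rail) inside. Walls are 4 mm thick and rise 22 mm above the floor; the floor is 36 mm above the table. The tray runs along the rail behind the loose parts and moves with almost no resistance if pushed.
- tray_narrow (a point): Centre of the inner floor of the narrow compartment, on the -y side of the wide one in the same tray: 110 mm by 85 mm inside, walls as above.
- tray_tab (a point): Top of the small dark upright tab (12 mm wide, 55 mm high) on the middle of the tray's back (+x) outer face; x and y axes as the tray's: y is along the rail.
- camera_lens (a point): Front of the lens of the small black inspection camera that stands behind the rail, to one or the other side of the tray's start, lens towards the rail (its -x); its y axis is along the rail, its lens 74 mm above the table.
- tray (a joint): Position of the tray along the rail in m, positive to +y of the rail; travel -0.125 to 0.125. Jog stick and track are linked: tilting the stick leans the track up to 3 degrees and the tray runs to the side the stick leans to; the steeper, the faster: none below about 0.1 rad, up to about 35 mm/s fully over; it stops within a few mm once the stick is let go.
- stick_knob (a point): Centre of the black jog-stick knob (24 mm across, 33 mm high, on a 10 mm steel shaft), with the stick upright 118 mm above the table and 68 mm above its pivot. With the stick upright its axes are the console's.
- console: Grey jog-stick console, fixed, at the left or right of the parts: 120 (x) by 140 (y) by 46 mm high; origin on the table under the stick; the stick tilts along its y. A guard of 12 mm bar over it: two level bars along y at 178 mm height, 26 and 58 mm beyond (+x of) the stick, on uprights 62 mm to either side. A hand straight above the stick strikes it: come from the -x side, leaning 30 to 40 degrees.
- stick (a joint): Tilt of the jog stick in rad about the pivot, positive to its +y; stops at -0.36 and 0.36; springs back to 0 by itself; held fully over it takes about 10 N at the knob.
- flux_jar: Bystander: amber jar with a black cap, 38 mm across, 42 mm high; origin under its centre.
- carton: Bystander: small cardboard box 42 by 34 by 28 mm high; origin under its centre.
- adaptor: Bystander: brass adaptor, 26 mm across, 30 mm high; origin under its centre.
- knob_cap: Bystander: black instrument knob cap, 34 mm across, 20 mm high; origin under its centre.
- meter: Bystander, fixed: white bench meter 120 by 170 mm, about 110 mm high, on the side opposite the console; origin under its centre.
- heatsink: Bystander, fixed: finned heat sink 60 by 60 by 40 mm behind the rail, on the side of the rail's middle opposite the camera.

How it is judged:
By the outcome, as a careful person would: the job done as asked, in the order asked, and still so for the second after the job is handed in, with the robot touching nothing.
It also fails if it takes over 72 s, if anything falls off the work surface, if the arm or the gripper's body presses on something with over 40 N, if the wrist force passes 120 N, or if a joint passes its speed limit or range.

### The arm

A 7-joint arm with a two-finger parallel gripper is mounted at the origin on the work surface. World frame = base frame: x ahead of the robot, y to its left, z up, the work surface at z = 0. Lengths are in mm, angles in rad, forces in N, time in s.
With the tool pointing down it reaches from about 350 to 900 mm from the base axis. Payload 7.2 kg.
Tool frame: the origin (TCP) lies midway between the tips of the shut fingers; the grasp point (between the pads) lies bot.grip_point_offset behind it (bot.grip_point_offset is the distance from the TCP to the grasp point, in mm); z points along the fingers, y is the line along which they close (so a half turn about z gives the same grasp; the last joint's range is limited). The gripper opens to 85 mm and grips with 20 to 120 N. Pads are 22 mm wide; open, the fingers measure 114 mm over their backs; the gripper's body (76 mm by 85 mm) begins 54 mm behind the grasp point. The pads swing forward as they close: fully open they stand 13 mm farther back than shut.
Start: joints at [1.089, 0.411, -0.013, 1.596, 0.006, 1.134, -0.082], TCP at [251.296, -572.258, 231.297] pointing down, gripper open.
Joint ranges: [-2.95, 2.95], [-0.29, 1.99], [-1.47, 1.44], [0.14, 2.54], [-1.03, 4.17], [0.13, 1.85], [-2.86, 2.86]. Speed limits (rad/s): [2.39, 2.39, 3.01, 3.01, 3.14, 3.14, 3.14].

### API

Orientations are given as a unit quaternion [x, y, z, w].
In Python, from rig import bot, viewer, order gives the robot as it stands.
- The arm moves only by the shell command python3 -m pendant 'ROWS' [FORCE]. ROWS is JSON, a list that holds one entry, the list of rows, each a list of 5 numbers: the opening, from 0 (shut) to 1 (fully open), then the shift along the world's x, y, z in m, then the turn about the world's z in rad. A call has 1 to 10 rows; each row is the pose to reach, as a shift and turn from the pose commanded when the call began; what a row does not reach only later rows make up. A row lasts 1/10 s, in which the tool goes at most 50 mm and 8.59 degrees, less where a joint would pass 70% of its speed; a pose out of reach is approached as far as the arm can. A call with a gripper value outside its range is refused whole. The fingers move at their own pace and stop on an object; FORCE is the grip in N (left out, the last holds). Time passes only in rows, so rows that repeat a pose let the fingers close. It gives the time, the measured TCP pose, the force, the opening and the grip force at its end, in the units of the state.
- bot.observe(): the state, without advancing time (a new reading comes with each control period).
- viewer.get_image(name): name is "scene" or "top" or "wrist"; returns a dict with "frame" (400x640x3 uint8, red, green, blue), "fx", "fy", "cx", "cy" (pixels), "distortion" ([k1, k2, p1, p2, k3] as OpenCV has them; the pictures are not rectified), "R" (3x3) and "t" (3): a world point X has camera coordinates R X + t; the wrist camera has in their place "mount" (4x4, takes a point from camera to tool coordinates, whose origin is the TCP and whose axes are the flange's). Camera axes: x right, y down, z forward; pixel columns grow to the right and rows downward; lengths in mm; the calibration is good to about 2 mm. A picture is of the moment at which its call begins: read the wrist's pose just before it. There is no depth.
- order.sign_off(): hands the job in; it is judged then, once.
The state is a dict: "time": time; "q": joint angles; "joint_velocities": joint speeds; "joint_efforts": joint torques, N m; "eef_pos": TCP position; "tcp_rot": TCP orientation; "ft_force": force on the tool from outside, world axes, zero at the start; "wrist_torque": the same for the moment, N m; "finger_gap": opening from 0.0 (shut) to 1.0 (fully open); "grip_force": force on a finger pad.
Only numpy, scipy, OpenCV 4.12 (cv2) and the standard library are available. Lean on these libraries where they do the work, as an engineer would, in place of code of your own. Each camera call takes 0.05 s, during which the arm holds its last target. There are 200 camera calls.

## Working session

There is one attempt and no reset: what is moved stays moved. The work goes in short steps, Python scripts to look and compute and a shell command to move; the robot and the scene stay as the last step left them, time stands still between calls to the robot, and variables do not carry over. Pictures are saved under pics/ and viewed, at most 10 in all, crops included, and the job is handed in when it is done.

```bash
ls; mkdir -p pics
python3 - <<'E'
from rig import bot,viewer,order
import cv2,numpy as np
s=bot.observe();print(s['time'],s['eef_pos'],s['tcp_rot'],s['finger_gap'],bot.grip_point_offset)
for n in ['scene','top']:
    d=viewer.get_image(n);cv2.imwrite(f'pics/{n}0.png',d['frame'][:,:,::-1])
    np.savez(f'pics/{n}0.npz',**d)
    print(n,d['fx'],d['cx'],d['cy'],d['distortion'],d['R'],d['t'])
E
```

```text
pics
0.0 [ 251.05462928 -571.81498436  230.45744872] [ 9.78665632e-01  2.05457864e-01 -2.27411518e-04 -7.70810884e-04] 1.0023895213283236 18.700000000000003
scene 417.5088092678572 320.77047206158585 197.50580647141305 [0.02253016 0.         0.         0.         0.        ] [[ 0.67899     0.73402584 -0.01336597]
 [ 0.46917128 -0.44785308 -0.7611215 ]
 [-0.56466884  0.51052296 -0.6484716 ]] [-413.46838269 -209.20138461 1562.08626648]
top 417.8475273838912 323.3824584363554 204.11838623137075 [0.03672773 0.         0.         0.         0.        ] [[ 9.45078715e-02 -9.95523762e-01  8.37697444e-04]
 [-9.74619768e-01 -9.26948654e-02 -2.03774310e-01]
 [ 2.02939818e-01  1.84418399e-02 -9.79017532e-01]] [-48.88638327 606.26803651 856.00364351]
```

View pics/scene0.png

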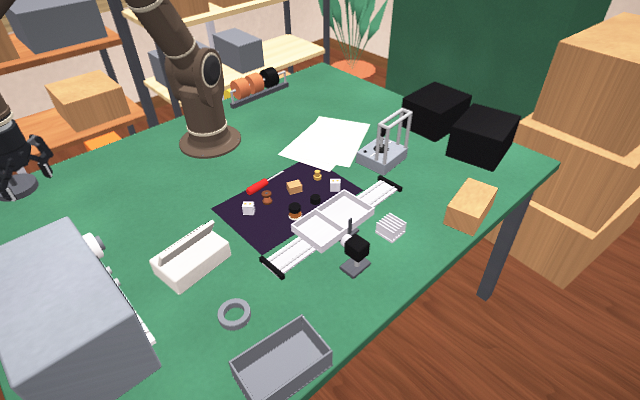

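View pics/top0.png

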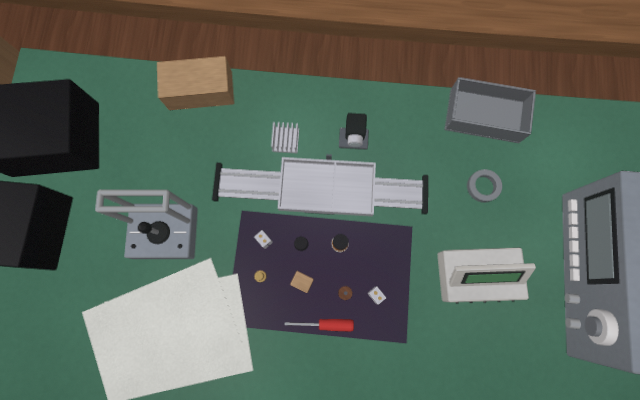

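The pictures show, in the top view (image up = +x, left = +y):
- cans at (263,239) and (377,296), and the former at (345,293)
- jar (340,243), knob cap (301,243), carton (302,282) and adaptor (260,276)
- tray centred at (327,186), with its tab at (329,157)
- inspection camera at (356,135), on the −y side
- stick knob at about (145,228), on the console at +y

```bash
cat > h.py <<'E'
import numpy as np,cv2
from scipy.spatial.transform import Rotation as Rn
from rig import bot,viewer,order
def ray(d,uv,s=None):
    K=np.array([[d['fx'],0,d['cx']],[0,d['fy'],d['cy']],[0,0,1.]])
    p=cv2.undistortPoints(np.array(uv,float).reshape(-1,1,2),K,np.array(d['distortion'],float)).reshape(-1,2)
    v=np.c_[p,np.ones(len(p))]
    if 'mount' in d:
        M=np.array(d['mount']);T=Rn.from_quat(s['tcp_rot']).as_matrix()
        return T@M[:3,3]+s['eef_pos'], v@M[:3,:3].T@T.T
    R=np.array(d['R']);return -R.T@np.array(d['t']), v@R
def onz(d,uv,z,s=None):
    c,v=ray(d,uv,s);return c+v*((z-c[2])/v[:,2])[:,None]
def cam(n):
    s=bot.observe();return viewer.get_image(n),s
def yaw(s):
    X=Rn.from_quat(s['tcp_rot']).as_matrix();return np.arctan2(X[1,0],X[0,0])
E
python3 - <<'E'
from h import *
d=dict(np.load('pics/top0.npz'))
for n,uv,z in [('can+y',(263,239),36),('can-y',(377,296),36),('former',(345,293),36),('cap',(301,243),20),('jar',(340,243),42),('adap',(260,276),30),('carton',(302,282),28),('tab',(329,157),90),('lens',(356,141),74),('knob',(145,228),130),('trayTL',(282,158),58),('trayTR',(376,162),58),('trayBR',(374,214),58),('trayBL',(278,209),58),('bar',(133,191),178),('bar2',(133,208),178)]:
    print(n,onz(d,uv,z).round(1)[0])
f=d['frame'][120:320,100:430][:,:,::-1]
cv2.imwrite('pics/crop.png',cv2.resize(f,None,fx=2.4,fy=2.4,interpolation=cv2.INTER_CUBIC))
E
```

```text
can+y [522.2 135.2  36. ]
can-y [ 422.9 -125.2   36. ]
former [422.6 -55.9  36. ]
cap [523.   51.3  20. ]
jar [528.7 -35.7  42. ]
adap [441.3 132.5  30. ]
carton [437.1  39.5  28. ]
tab [708.1   5.9  90. ]
lens [756.3 -50.6  74. ]
knob [512.  357.1 130. ]
trayTL [706.2 111.9  58. ]
trayTR [ 716.9 -100.2   58. ]
trayBR [ 597.5 -104.    58. ]
trayBL [588.7 107.2  58. ]
bar [575.3 371.5 178. ]
bar2 [542.5 365.3 178. ]
```

View pics/crop.png

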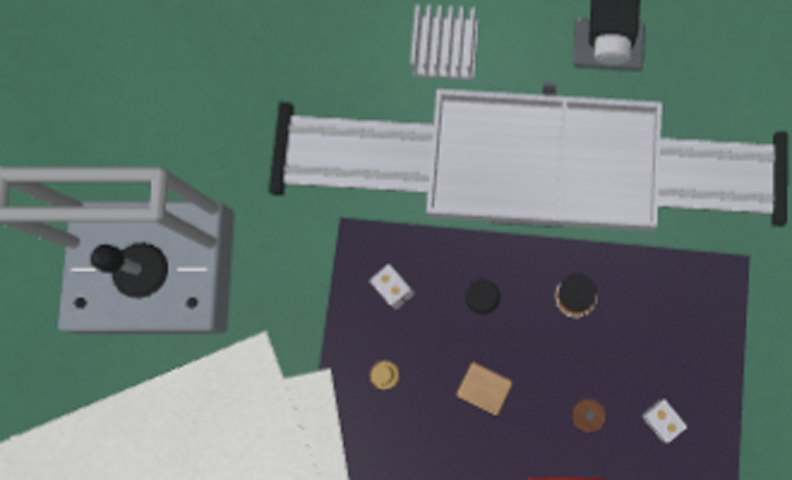

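The crop confirms the layout: the tray divider is at crop column 560, so the wide compartment is on the +y side, and the camera lens faces −x at crop (612,48). Next I move over the −y can and former and look from near.

```bash
python3 -m pendant '[[[1,0.016,0.048,0,0],[1,0.032,0.096,0,0],[1,0.048,0.144,0,0],[1,0.064,0.192,0,0],[1,0.08,0.24,0,0],[1,0.096,0.288,0,0],[1,0.112,0.336,0,0],[1,0.128,0.384,0,0],[1,0.145,0.432,0,0],[1,0.16,0.48,0,0]]]' 40
python3 -m pendant '[[[1,0,0,0,0],[1,0,0,0,0]]]'
python3 - <<'E'
from h import *
d,s=cam('wrist');print(s['time'],s['eef_pos'],yaw(s),d['mount'])
np.savez('pics/w1.npz',s_pos=s['eef_pos'],s_rot=s['tcp_rot'],**d)
cv2.imwrite('pics/w1.png',d['frame'][:,:,::-1])
E
```

```text
time: 1.1
eef_pos: [409.7, -96.1, 231.4]
tcp_rot: [0.979, 0.205, 0.0, 0.0]
ft_force: [1.9, 0.5, 0.1]
finger_gap: 1.0
grip_force: 0.0
time: 1.3
eef_pos: [409.5, -97.0, 231.1]
tcp_rot: [0.978, 0.207, -0.0, 0.0]
ft_force: [-0.4, -0.4, -1.3]
finger_gap: 1.0
grip_force: 0.0
1.3 [409.50736093 -96.95567801 231.14314932] 0.4169610281981558 [[ 8.21746722e-04 -9.65298421e-01 -2.61148010e-01  6.60655468e+01]
 [ 9.99998117e-01  3.34114596e-04  1.91165494e-03  2.70707341e-02]
 [-1.75806413e-03 -2.61149089e-01  9.65296878e-01 -1.43604784e+02]
 [ 0.00000000e+00  0.00000000e+00  0.00000000e+00  1.00000000e+00]]
```

View pics/w1.png

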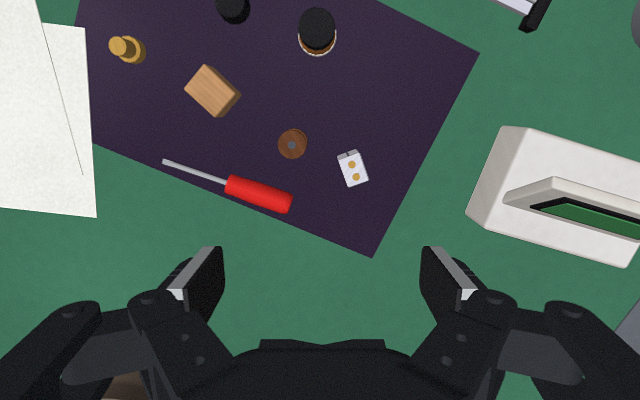

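The wrist view shows the former's top flange at (292,144), the can's top at (353,170) with a strip of its side above it, and the jar, carton and screwdriver clear of both. I measure both parts with masks.

```bash
cat >> h.py <<'E'
def blob(m,d,s,z,near):
    "largest blob near a pixel -> centre, min-area rect on plane z"
    c,_=cv2.findContours(m.astype(np.uint8)*255,cv2.RETR_EXTERNAL,cv2.CHAIN_APPROX_NONE)
    c=[k for k in c if cv2.contourArea(k)>60 and np.hypot(*(k[:,0].mean(0)-near))<60]
    k=max(c,key=cv2.contourArea);P=onz(d,k[:,0],z,s)[:,:2]
    r=cv2.minAreaRect(P.astype(np.float32))
    w,h=r[1];a=r[2] if w>=h else r[2]+90
    a=(a+90)%180-90
    return np.round(r[0],1),np.round(sorted(r[1]),1),round(np.radians(a),3)
E
python3 - <<'E'
from h import *
z=np.load('pics/w1.npz');d=dict(z);s=dict(eef_pos=d['s_pos'],tcp_rot=d['s_rot'])
f=d['frame'].astype(int);hsv=cv2.cvtColor(d['frame'],cv2.COLOR_RGB2HSV).astype(int)
print(f[150:192:3,354].tolist()); print(f[168,334:372:2].tolist());print(f[144,270:316:3].tolist())
br=(hsv[...,1]>100)&(f[...,0]-f[...,2]>25)&(f[...,0]<170)
print('former',blob(br,d,s,36,(292,144)))
for t in (150,190,205,215,225):
  m=((f.min(2)>t)|((f[...,0]>f[...,2]+30)))
  try: print('can',t,blob(m,d,s,36,(353,170)))
  except Exception as e: print(t,e)
E
```

```text
[[153, 149, 158], [149, 146, 153], [221, 222, 231], [212, 211, 223], [194, 153, 78], [195, 152, 72], [207, 209, 225], [221, 222, 232], [192, 152, 88], [191, 150, 76], [208, 202, 202], [215, 213, 225], [46, 30, 52], [44, 36, 58]]
[[50, 37, 60], [52, 42, 62], [50, 38, 61], [62, 54, 69], [223, 221, 231], [219, 218, 228], [224, 224, 233], [210, 209, 225], [211, 204, 207], [209, 191, 174], [207, 209, 225], [222, 223, 233], [220, 219, 230], [212, 213, 223], [211, 210, 223], [174, 173, 184], [45, 31, 55], [49, 39, 60], [50, 38, 59]]
[[52, 43, 61], [47, 35, 57], [53, 43, 63], [105, 66, 44], [101, 65, 41], [99, 66, 44], [86, 84, 90], [81, 83, 94], [86, 91, 103], [115, 72, 47], [113, 71, 48], [102, 65, 43], [85, 53, 28], [52, 39, 60], [50, 38, 59], [49, 37, 61]]
former (array([425.9, -56.9]), array([28.9, 30.7]), np.float64(0.405))
can 150 (array([ 427.7, -124.9]), array([23.2, 35.5]), np.float64(0.776))
can 190 (array([ 426.1, -126.1]), array([22.6, 30.8]), np.float64(0.776))
can 205 (array([ 426.1, -126. ]), array([22. , 30.2]), np.float64(0.766))
can 215 (array([ 426.3, -126.1]), array([21. , 29.5]), np.float64(0.777))
225 max() iterable argument is empty
```

```bash
python3 -m pendant '[[[0.8,0.006,-0.01,-0.045,0.12],[0.8,0.012,-0.02,-0.09,0.24],[0.8,0.0166,-0.029,-0.135,0.359],[0.8,0.0166,-0.029,-0.151,0.359],[0.8,0.0166,-0.029,-0.151,0.359],[0.8,0.0166,-0.029,-0.151,0.359]]]'
python3 -c "
from h import *
s=bot.observe();print(s['time'],s['eef_pos'],yaw(s),s['q'])"
```

```text
time: 1.95
eef_pos: [425.8, -127.9, 80.5]
tcp_rot: [0.927, 0.376, -0.0, -0.0]
ft_force: [0.9, -0.4, 1.1]
finger_gap: 0.803
grip_force: 0.0
1.95 [ 425.83489596 -127.92178993   80.50900048] 0.7704745069513457 [ 0.49105033  0.34524264 -0.36509265  2.1503223   0.19431155  0.67706088
 -0.80681384]
```

```bash
python3 -m pendant '[[[0.8,0,0.0015,-0.035,0],[0.8,0,0.0015,-0.06,0],[0.8,0,0.0015,-0.076,0],[0.8,0,0.0015,-0.076,0],[0,0,0.0015,-0.076,0],[0,0,0.0015,-0.076,0],[0,0,0.0015,-0.076,0],[0,0,0.0015,-0.076,0],[0,0,0.0015,-0.076,0],[0,0,0.0015,-0.076,0]]]' 40
python3 -m pendant '[[[0,0,0,0.045,0],[0,0,0,0.09,0],[0,0,0,0.12,0],[0,0,0,0.12,0]]]'
```

```text
time: 2.95
eef_pos: [427.0, -125.9, 5.6]
tcp_rot: [0.926, 0.377, 0.001, 0.001]
ft_force: [-0.5, 0.4, 8.2]
finger_gap: 0.277
grip_force: 39.0
time: 3.35
eef_pos: [428.8, -126.2, 128.8]
tcp_rot: [0.926, 0.377, 0.003, 0.003]
ft_force: [0.6, -0.7, -1.0]
finger_gap: 0.276
grip_force: 39.7
```

```bash
python3 -m pendant '[[[0,0.032,0.021,0,0.12],[0,0.064,0.042,0,0.24],[0,0.096,0.063,0,0.36],[0,0.128,0.084,0,0.48],[0,0.16,0.105,0,0.6],[0,0.192,0.127,0,0.72],[0,0.223,0.148,0,0.84],[0,0.223,0.148,0,0.84],[0,0.223,0.148,0,0.84]]]'
python3 - <<'E'
from h import *
d,s=cam('wrist');print(s['time'],s['eef_pos'],yaw(s))
np.savez('pics/w2.npz',s_pos=s['eef_pos'],s_rot=s['tcp_rot'],**d)
cv2.imwrite('pics/w2.png',d['frame'][:,:,::-1])
E
```

```text
time: 4.25
eef_pos: [648.7, 23.3, 123.1]
tcp_rot: [0.692, 0.722, -0.0, -0.001]
ft_force: [-0.4, -0.2, -0.5]
finger_gap: 0.272
grip_force: 39.7
4.25 [648.72220543  23.28056723 123.05687979] 1.6133734805411464
```

View pics/w2.png

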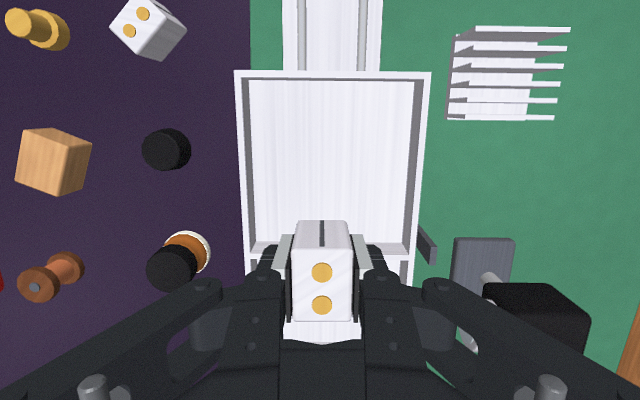

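The wrist view shows the can held upright over the tray, with the far wall at row 72, the divider top near row 248, and the other can at (148,28). I check the divider and walls at z = 58 mm.

Run:
```python
from h import *
z=np.load('pics/w2.npz');d=dict(z);s=dict(eef_pos=d['s_pos'],tcp_rot=d['s_rot'])
print(onz(d,[(236,72),(432,73),(246,248),(420,251)],58,s).round(1))
f=d['frame'].astype(int);m=(f.min(2)>150)|((f[...,0]>f[...,2]+30)&(f[...,0]>150))
m[70:]=0
print(blob(m,d,s,36,(148,28)))
print(onz(d,[(120,2),(187,27),(154,60),(110,28),(158,0),(186,26),(170,8)],36,s).round(1))
```

```text
[[593.7 107.6  58. ]
 [711.3 112.2  58. ]
 [597.8  -6.6  58. ]
 [718.2  -3.6  58. ]]
(array([530.7, 134.5]), array([34.5, 35.1]), np.float64(0.814))
[[515.7 148.3  36. ]
 [557.3 135.6  36. ]
 [534.3 114.8  36. ]
 [507.5 133.   36. ]
 [539.9 150.4  36. ]
 [556.7 136.1  36. ]
 [547.1 146.2  36. ]]
```

```bash
python3 -m pendant '[[[0,0.006,0,-0.03,0],[0,0.006,0,-0.06,0],[0,0.006,0,-0.07,0],[0,0.006,0,-0.07,0],[0,0.006,0,-0.07,0]]]'
python3 -c "
from h import *
s=bot.observe();print(s['time'],s['eef_pos'],yaw(s))"
```

```text
time: 4.8
eef_pos: [655.4, 22.3, 55.4]
tcp_rot: [0.692, 0.722, 0.0, 0.0]
ft_force: [0.8, -0.2, 0.5]
finger_gap: 0.277
grip_force: 39.7
4.8 [655.37267308  22.26466821  55.43767369] 1.6121578574988897
```

```bash
python3 -m pendant '[[[0.27,0,0,-0.007,0],[0.27,0,0,-0.013,0],[0.27,0,0,-0.013,0],[0.5,0,0,-0.013,0],[0.5,0,0,-0.013,0],[0.5,0,0,-0.013,0]]]'
python3 -m pendant '[[[0.5,0,0,0.03,0],[0.5,0,0,0.07,0],[0.6,0,0,0.1,0]]]'
```

```text
time: 5.4
eef_pos: [655.0, 22.5, 41.3]
tcp_rot: [0.692, 0.722, -0.0, -0.0]
ft_force: [-0.5, 0.7, -0.1]
finger_gap: 0.501
grip_force: 0.0
time: 5.7
eef_pos: [655.4, 22.8, 143.2]
tcp_rot: [0.692, 0.722, 0.0, 0.0]
ft_force: [-0.7, 0.8, 0.8]
finger_gap: 0.6
grip_force: 0.0
```

```bash
python3 -m pendant '[[[0.8,-0.022,0.0,0.01,-0.14],[0.8,-0.044,0.015,0.02,-0.28],[0.8,-0.066,0.03,0.03,-0.42],[0.8,-0.088,0.045,0.04,-0.56],[0.8,-0.11,0.065,0.05,-0.7],[0.8,-0.133,0.08,0.06,-0.84],[0.8,-0.133,0.08,0.06,-0.84],[0.8,-0.133,0.08,0.06,-0.84]]]'
python3 - <<'E'
from h import *
d,s=cam('wrist');print(s['time'],s['eef_pos'],yaw(s))
np.savez('pics/w3.npz',s_pos=s['eef_pos'],s_rot=s['tcp_rot'],**d)
f=d['frame'].astype(int)
# expected pixel of the can: nearest by brute check of blobs
m=(f.min(2)>190)|((f[...,0]>f[...,2]+30)&(f[...,0]>150))
c,_=cv2.findContours(m.astype(np.uint8),cv2.RETR_EXTERNAL,cv2.CHAIN_APPROX_NONE)
for k in c:
    if cv2.contourArea(k)>200:
        u=k[:,0].mean(0);print(u.round(),cv2.contourArea(k),blob(m,d,s,36,u))
cv2.imwrite('pics/w3.png',d['frame'][:,:,::-1])
E
```

```text
time: 6.5
eef_pos: [522.2, 102.7, 201.8]
tcp_rot: [0.926, 0.378, 0.001, 0.001]
ft_force: [-0.4, -0.2, 0.2]
finger_gap: 0.799
grip_force: 0.0
6.5 [522.22908115 102.73370268 201.83731247] 0.7756317699318684
[307. 267.] 1021.5 (array([444.3,  47.2]), array([32. , 48.3]), np.float64(1.215))
[246. 206.] 430.0 (array([451. , 135.9]), array([22.8, 25.1]), np.float64(0.726))
[297. 151.] 709.0 (array([525.1, 137.6]), array([22.1, 30.7]), np.float64(0.816))
[ 90. 176.] 37898.5 (array([355.1, 243. ]), array([198.7, 225.4]), np.float64(0.502))
[538. 188.] 35164.5 (array([663.5, -48.8]), array([127.2, 313.3]), np.float64(-1.537))
[413.  22.] 605.5 (array([648.1, 162.2]), array([ 32.3, 101.8]), np.float64(-1.537))
[373.  32.] 3860.5 (array([648.1, 162.2]), array([ 32.3, 101.8]), np.float64(-1.537))
[344.  47.] 1379.5 (array([648.1, 162.2]), array([ 32.3, 101.8]), np.float64(-1.537))
```

```bash
python3 -m pendant '[[[0.8,0.001,0.015,-0.045,0.02],[0.8,0.003,0.035,-0.09,0.04],[0.8,0.003,0.035,-0.122,0.04],[0.8,0.003,0.035,-0.122,0.04],[0.8,0.003,0.035,-0.122,0.04]]]'
python3 -c "
from h import *
s=bot.observe();print(s['time'],s['eef_pos'],yaw(s))"
```

```text
time: 7.05
eef_pos: [525.4, 136.7, 79.0]
tcp_rot: [0.919, 0.395, -0.001, -0.0]
ft_force: [-0.1, -1.1, 0.6]
finger_gap: 0.802
grip_force: 0.0
7.05 [525.39734944 136.72811588  78.99313888] 0.8123647535129447
```

```bash
python3 -m pendant '[[[0.8,0,0.001,-0.035,0],[0.8,0,0.001,-0.06,0],[0.8,0,0.001,-0.073,0],[0.8,0,0.001,-0.073,0],[0,0,0.001,-0.073,0],[0,0,0.001,-0.073,0],[0,0,0.001,-0.073,0],[0,0,0.001,-0.073,0],[0,0,0.001,-0.073,0]]]' 40
python3 -m pendant '[[[0,0,0,0.045,0],[0,0,0,0.09,0],[0,0,0,0.12,0]]]'
python3 -m pendant '[[[0,0.022,-0.01,0,0.14],[0,0.044,-0.02,0,0.28],[0,0.066,-0.03,0,0.42],[0,0.088,-0.04,0,0.56],[0,0.11,-0.05,0,0.7],[0,0.128,-0.06,0,0.8],[0,0.128,-0.06,0,0.8],[0,0.128,-0.06,0,0.8]]]'
python3 -c "
from h import *
s=bot.observe();print(s['time'],s['eef_pos'],yaw(s))"
```

```text
time: 7.95
eef_pos: [526.0, 138.8, 7.6]
tcp_rot: [0.919, 0.395, 0.001, 0.0]
ft_force: [-1.0, -0.5, 8.7]
finger_gap: 0.275
grip_force: 40.0
time: 8.25
eef_pos: [525.8, 139.1, 129.4]
tcp_rot: [0.918, 0.395, 0.001, 0.0]
ft_force: [1.2, -0.1, -0.2]
finger_gap: 0.27
grip_force: 39.4
time: 9.05
eef_pos: [652.8, 78.4, 126.1]
tcp_rot: [0.693, 0.721, -0.0, -0.0]
ft_force: [0.1, 0.6, 0.2]
finger_gap: 0.271
grip_force: 39.5
9.05 [652.778865    78.36229128 126.09882984] 1.6106451233035421
```

```bash
python3 -m pendant '[[[0.27,0.002,-0.001,-0.03,0],[0.27,0.002,-0.001,-0.06,0],[0.27,0.002,-0.001,-0.075,0],[0.27,0.002,-0.001,-0.083,0],[0.27,0.002,-0.001,-0.083,0],[0.27,0.002,-0.001,-0.083,0],[0.5,0.002,-0.001,-0.083,0],[0.5,0.002,-0.001,-0.083,0],[0.5,0.002,-0.001,-0.083,0]]]'
python3 -m pendant '[[[0.5,0,0,0.03,0],[0.5,0,0,0.07,0],[0.6,0,0,0.1,0]]]'
python3 - <<'E'
from h import *
s=bot.observe();print(s['time'],s['eef_pos'],yaw(s),np.array([425.5,-57,0])-s['eef_pos'])
E
```

```text
time: 9.95
eef_pos: [655.3, 77.5, 43.7]
tcp_rot: [0.692, 0.722, 0.0, 0.0]
ft_force: [-0.2, 0.9, -0.3]
finger_gap: 0.503
grip_force: 0.0
time: 10.25
eef_pos: [655.4, 77.8, 145.4]
tcp_rot: [0.692, 0.722, 0.001, 0.0]
ft_force: [1.5, -0.4, -0.7]
finger_gap: 0.596
grip_force: 0.0
10.25 [655.44378459  77.83110138 145.40833696] 1.6128731048559986 [-229.94378459 -134.83110138 -145.40833696]
```

```bash
python3 -m pendant '[[[0.6,-0.038,-0.022,0,0],[0.6,-0.076,-0.044,0,0],[0.6,-0.115,-0.067,0,0],[0.6,-0.153,-0.09,0,0],[0.6,-0.192,-0.112,0,0],[0.6,-0.23,-0.135,-0.03,0],[0.6,-0.23,-0.135,-0.065,0],[0.6,-0.23,-0.135,-0.065,0],[0.6,-0.23,-0.135,-0.065,0]]]'
python3 - <<'E'
from h import *
d,s=cam('wrist');print(s['time'],s['eef_pos'],yaw(s))
f=d['frame'].astype(int);hsv=cv2.cvtColor(d['frame'],cv2.COLOR_RGB2HSV).astype(int)
br=(hsv[...,1]>100)&(f[...,0]-f[...,2]>25)&(f[...,0]<170)
c,_=cv2.findContours(br.astype(np.uint8),cv2.RETR_EXTERNAL,cv2.CHAIN_APPROX_NONE)
for k in c:
    if cv2.contourArea(k)>200:
        P=onz(d,k[:,0],36,s);print(k[:,0].mean(0).round(),cv2.contourArea(k),P.min(0).round(1),P.max(0).round(1))
cv2.imwrite('pics/w4.png',d['frame'][:,:,::-1])
E
```

```text
time: 11.15
eef_pos: [425.8, -56.8, 78.9]
tcp_rot: [0.692, 0.722, 0.0, -0.0]
ft_force: [0.2, 0.3, 0.8]
finger_gap: 0.6
grip_force: 0.0
11.15 [425.7643588  -56.80582952  78.91025861] 1.6135726322557493
```

View pics/w4.png

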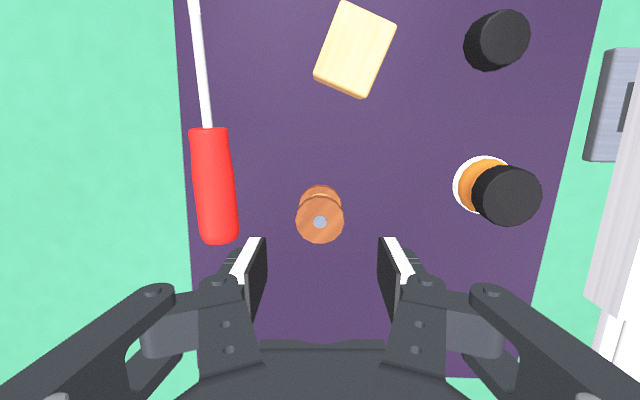

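The former's top is at (320,222), central between the pads. The screwdriver handle ends at about (225,240), to the left of the left finger.

Run:
```python
from h import *
d,s=cam('wrist')
print(s['eef_pos'],onz(d,[(320,221)],36,s).round(1),onz(d,[(296,221),(344,221)],36,s).round(1),onz(d,[(238,220),(238,243)],12,s).round(1))
```

```text
[426.74735766 -56.56857185  79.51653952] [[426.1 -56.9  36. ]] [[411.5 -57.5  36. ]
 [440.6 -56.3  36. ]] [[370.4 -67.1  12. ]
 [370.  -84.   12. ]]
```

```bash
python3 -m pendant '[[[0.6,0,0,-0.035,0],[0.6,0,0,-0.06,0],[0.6,0,0,-0.073,0],[0.6,0,0,-0.073,0],[0,0,0,-0.073,0],[0,0,0,-0.073,0],[0,0,0,-0.073,0],[0,0,0,-0.073,0],[0,0,0,-0.073,0]]]' 40
python3 -m pendant '[[[0,0,0,0.045,0],[0,0,0,0.09,0],[0,0.045,0,0.12,0],[0,0.09,0,0.12,0],[0,0.135,0,0.12,0],[0,0.18,0,0.12,0],[0,0.225,0,0.12,0],[0,0.233,0.001,0.12,0],[0,0.233,0.001,0.12,0],[0,0.233,0.001,0.12,0]]]'
python3 - <<'E'
from h import *
d,s=cam('wrist');print(s['time'],s['eef_pos'],yaw(s))
cv2.imwrite('pics/w5.png',d['frame'][:,:,::-1])
E
```

```text
time: 12.15
eef_pos: [426.2, -57.3, 6.6]
tcp_rot: [0.692, 0.722, 0.001, 0.001]
ft_force: [-0.8, 1.7, 6.9]
finger_gap: 0.334
grip_force: 41.2
time: 13.15
eef_pos: [656.9, -56.4, 125.4]
tcp_rot: [0.692, 0.722, -0.0, -0.0]
ft_force: [-0.7, 0.2, -0.4]
finger_gap: 0.33
grip_force: 41.5
13.15 [656.90995001 -56.35428196 125.41702998] 1.6131515543640975
```

View pics/w5.png

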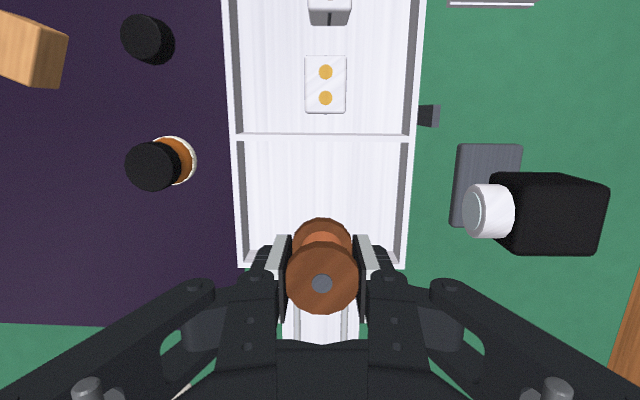

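Both cans stand upright in the wide compartment. The divider is at row 135, the −y wall at row 266, the tab at (429,115) and the lens at (487,210).

Run:
```python
from h import *
d,s=cam('wrist')
print(s['eef_pos'],onz(d,[(238,134),(412,137),(238,267),(405,269)],58,s).round(1).tolist())
print('tab',onz(d,[(438,104),(440,126)],91,s).round(1).tolist(),'lens',onz(d,[(473,189),(471,236),(468,211)],74,s).round(1).tolist())
```

```text
[656.745207  -56.6062034 125.569619 ] [[601.6, -9.2, 58.0], [712.4, -6.3, 58.0], [599.3, -102.6, 58.0], [718.2, -99.1, 58.0]]
tab [[715.0, 13.8, 91.0], [717.6, 2.6, 91.0]] lens [[749.2, -35.0, 74.0], [753.1, -65.8, 74.0], [748.4, -49.2, 74.0]]
```

```bash
python3 -m pendant '[[[0.33,0.001,0,-0.03,0],[0.33,0.001,0,-0.06,0],[0.33,0.001,0,-0.075,0],[0.33,0.001,0,-0.083,0],[0.33,0.001,0,-0.083,0],[0.33,0.001,0,-0.083,0],[0.55,0.001,0,-0.083,0],[0.55,0.001,0,-0.083,0],[0.55,0.001,0,-0.083,0]]]'
python3 -m pendant '[[[0.55,0,0,0.03,0],[0.55,0,0,0.07,0],[0.3,0,0,0.115,0],[0,0,0,0.16,0],[0,-0.03,0.04,0.18,0],[0,-0.07,0.08,0.18,0],[0,-0.11,0.12,0.18,0],[0,-0.11,0.12,0.18,0]]]'
python3 - <<'E'
from h import *
for n in ('top','scene'):
    d,s=cam(n);print(s['time'],s['eef_pos'],yaw(s));np.savez(f'pics/{n}6.npz',**d)
    f=d['frame'] 
    c=f[120:270,60:260] if n=='top' else f[90:190,330:440]
    cv2.imwrite(f'pics/{n}6.png',cv2.resize(c[:,:,::-1],None,fx=4 if n=='top' else 5,fy=4 if n=='top' else 5,interpolation=cv2.INTER_CUBIC)[:600,:800])
E
```

```text
time: 14.15
eef_pos: [659.3, -56.5, 42.7]
tcp_rot: [0.692, 0.722, 0.0, 0.0]
ft_force: [-0.7, -0.1, 0.1]
finger_gap: 0.553
grip_force: 0.0
time: 14.95
eef_pos: [545.7, 68.1, 223.2]
tcp_rot: [0.69, 0.724, 0.0, -0.0]
ft_force: [0.4, -0.0, -0.6]
finger_gap: -0.002
grip_force: 0.0
14.95 [545.71587753  68.05474679 223.24455614] 1.6185968258713874
15.0 [545.47486071  68.54125022 223.32334846] 1.6194733474361713
```

View pics/top6.png

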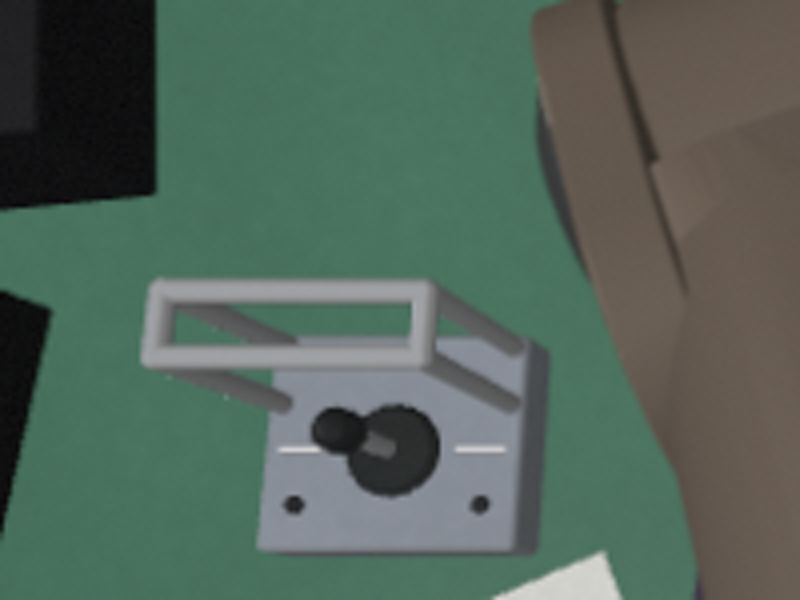

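View pics/scene6.png

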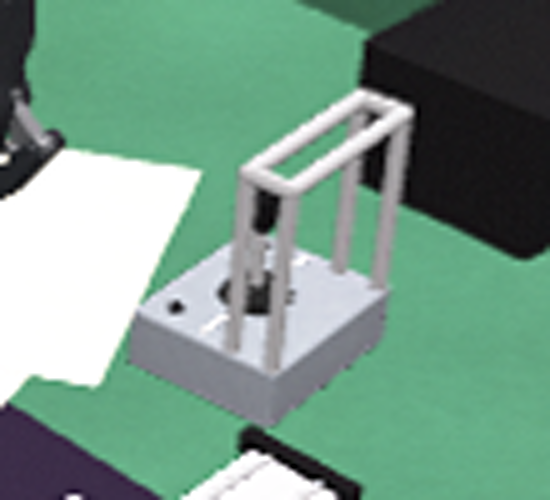

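The top crop shows the knob at (338,430), the guard bars at crop rows 292 and 357, and the stick upright. In the scene crop the knob is at (265,210), behind an upright.

Run:
```python
from h import *
d=dict(np.load('pics/top6.npz'))
P=lambda u,z: onz(d,np.array(u)/4+np.array([60,120]),z).round(1)[:,:2].tolist()
print('knob',P([(338,430)],118),'bars',P([(150,357),(430,357),(155,292),(430,290)],178))
print('base boot',P([(393,450)],50),'console top corners',P([(258,548),(516,550)],46),'line',P([(280,450),(505,450)],46))
d0=dict(np.load('pics/scene6.npz'));print('scene knob',onz(d0,[(383,132)],118).round(1))
```

```text
knob [[514.2, 363.5]] bars [[533.9, 430.6], [546.3, 300.5], [565.2, 434.6], [578.6, 306.0]]
base boot [[513.6, 362.0]] console top corners [[454.6, 425.9], [466.1, 288.2]] line [[508.3, 424.4], [519.6, 303.0]]
scene knob [[522.6 360.9 118. ]]
```

```bash
python3 -m pendant '[[[0,-0.005,0.032,0,0.14],[0,-0.01,0.064,0,0.28],[0,-0.015,0.096,0,0.42],[0,-0.02,0.128,0,0.56],[0,-0.025,0.16,0,0.7],[0,-0.03,0.192,0,0.84],[0,-0.035,0.224,0,0.98],[0,-0.038,0.256,0,1.12],[0,-0.0415,0.288,0,1.26],[0,-0.0415,0.32,0,1.4]]]'
python3 -m pendant '[[[0,0,0.016,0,0.14],[0,0,0.016,0,0.21],[0,0,0.016,0,0.21],[0,0,0.016,0,0.21]]]'
python3 - <<'E'
from h import *
d,s=cam('wrist');print(s['time'],s['eef_pos'],yaw(s),s['q'])
E
```

```text
time: 16.05
eef_pos: [509.1, 383.7, 221.8]
tcp_rot: [0.063, 0.998, -0.0, 0.0]
ft_force: [-0.1, -1.2, 0.1]
finger_gap: -0.002
grip_force: 0.0
time: 16.45
eef_pos: [508.9, 398.5, 221.6]
tcp_rot: [-0.038, 0.999, -0.0, -0.0]
ft_force: [0.9, -0.5, -0.5]
finger_gap: 0.002
grip_force: 0.0
16.45 [508.90595606 398.51086806 221.63262262] -3.0647322448998136 [-0.09156542  0.67343354 -1.03989407  1.50384372  0.59104666  1.30557492
  0.45493855]
```

```bash
python3 -m pendant '[[[0,-0.005,0.006,0,0],[0,-0.005,0.006,-0.03,0],[0,-0.005,0.006,-0.06,0],[0,-0.005,0.006,-0.085,0],[0,-0.005,0.006,-0.101,0],[0,-0.005,0.006,-0.101,0]]]'
python3 - <<'E'
from h import *
d,s=cam('top');print(s['time'],s['eef_pos'],yaw(s))
f=d['frame'];np.savez('pics/top7.npz',**d)
g=viewer.get_image('scene')['frame'][80:180,330:440]
a=cv2.resize(f[120:280,60:400][:,:,::-1],(680,320));b=cv2.resize(g[:,:,::-1],(308,280),interpolation=cv2.INTER_CUBIC)
o=np.zeros((600,680,3),np.uint8);o[:320]=a;o[320:,:308]=b;cv2.imwrite('pics/c7.png',o)
E
```

```text
time: 17.1
eef_pos: [501.9, 404.6, 119.3]
tcp_rot: [-0.04, 0.999, -0.001, -0.001]
ft_force: [0.8, -0.2, 0.6]
finger_gap: -0.002
grip_force: 0.0
17.1 [501.89857448 404.56818209 119.32020786] -3.0608918056861443
```

View pics/c7.png

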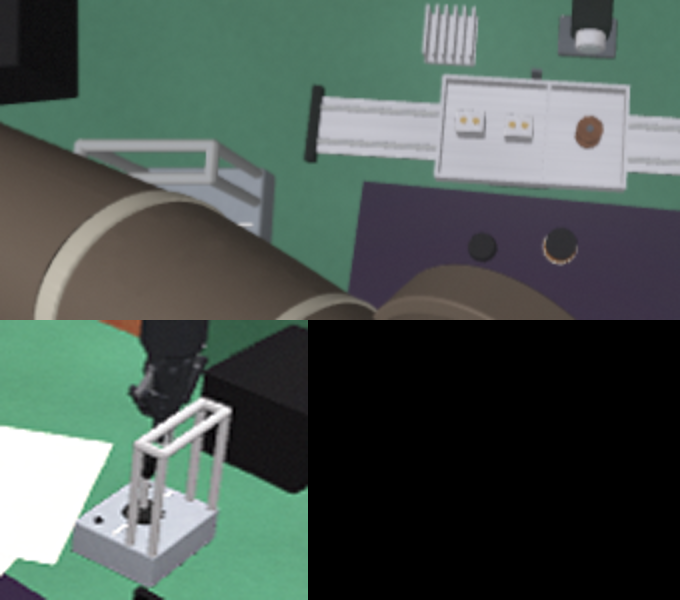

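The top view shows all three parts standing in the tray, the tab at (328,156) and the lens at (355,140), unobstructed. The fingertips are beside the knob on its +y side. Now I measure the required travel numerically.

```bash
cat >> h.py <<'E'
def tab_lens(d):
    f=d['frame'].astype(int);g=f.max(2)
    # lens: bright blob near its fixed spot
    m=np.zeros(g.shape,bool);m[128:150,340:372]=(f.min(2)[128:150,340:372]>120)
    n,l,st,c=cv2.connectedComponentsWithStats(m.astype(np.uint8));i=1+st[1:,4].argmax();lb=st[i]
    u=(lb[0]+lb[0]+lb[2]-1)/2
    L=onz(d,[(u,lb[1]+lb[3]-1-3)],74)[0]
    w=onz(d,[(lb[0]-.5,c[i][1]),(lb[0]+lb[2]-.5,c[i][1])],74)
    # tab: dark grey blob in the strip just behind the tray's back wall
    m=np.zeros(g.shape,bool);m[148:162,300:400]=(g[148:162,300:400]<75)
    n,l,st,c=cv2.connectedComponentsWithStats(m.astype(np.uint8));i=1+st[1:,4].argmax()
    T=onz(d,[c[i]],88)[0]
    return T,L,w,st[i],lb
def left(d,th=0.037):
    "distance still to go along the rail, mm (+y)"
    T,L,w,a,b=tab_lens(d);r=np.array([-np.sin(th),np.cos(th)]);return (L-T)[:2]@r
E
python3 - <<'E'
from h import *
for n in ('top0','top7'):
    d=dict(np.load(f'pics/{n}.npz'));T,L,w,a,b=tab_lens(d)
    print(T.round(1),L.round(1),w[:,1].round(1),a,b,left(d).round(1))
    print(d['frame'][150:162,318:340].max(2))
E
```

```text
[708.2   7.4  88. ] [756.1 -48.3  74. ] [-31.3 -64.7] [327 156   4   3  10] [348 135  15  10 122] -57.5
[[119 120 119 118 117 117 118 118 117 116 117 117 118 117 116 117 116 115
  116 115 116 116]
 [120 119 120 117 117 117 117 117 118 117 117 118 118 117 116 116 115 116
  115 116 117 115]
 [119 119 119 118 118 117 117 117 117 117 116 117 118 117 116 115 114 115
  116 116 116 117]
 [118 118 118 119 118 118 118 116 114 112 115 114 115 115 117 116 116 114
  115 116 116 116]
 [118 118 118 118 119 117 118 117 108 101 104 105 104 107 117 116 115 115
  115 115 115 116]
 [117 117 117 117 118 119 118 116  97  92  93  93  95  98 116 116 115 115
  115 115 116 115]
 [117 117 118 118 118 118 118 114  79  70  70  75  75  91 116 116 116 116
  116 115 115 115]
 [118 117 118 118 119 118 118 114  76  65  65  64  66  82 116 116 116 116
  117 116 115 115]
 [125 119 118 119 118 118 118 115  75  65  65  63  66  81 117 116 116 117
  118 117 117 116]
 [159 152 152 152 151 144 143 141 123 102 102 103 102 103 125 125 125 116
  118 118 116 117]
 [180 184 184 185 184 174 180 180 176 163 164 163 163 159 160 161 
[... 641 characters left out ...]
2 113 115 124 126 125 123 124
  123 123 125 125]
 [126 126 126 126 127 127 125 115  99  99  98 101 104 120 125 125 124 124
  124 124 124 124]
 [126 126 127 127 128 127 125 109  76  76  76  83  85 119 125 125 125 125
  124 124 124 124]
 [128 127 128 128 127 127 125 108  71  70  70  70  77 119 125 125 125 126
  126 125 124 124]
 [135 126 127 128 127 127 125 109  70  70  71  70  78 125 125 125 126 127
  127 126 125 125]
 [169 162 163 163 161 153 152 146 131 110 110 110 111 135 134 135 133 127
  126 126 126 125]
 [190 195 195 196 194 184 191 191 186 174 174 174 174 172 171 172 171 164
  163 163 162 153]
 [155 167 167 167 169 170 182 182 182 182 187 186 187 187 191 193 201 196
  196 197 196 185]]
```

```bash
python3 -m pendant '[[[0,0.001,-0.01,0,0],[0,0.002,-0.018,0,0],[0,0.002,-0.026,0,0],[0,0.003,-0.032,0,0],[0,0.003,-0.032,0,0]]]'
python3 - <<'E'
from h import *
for i in range(2):
    d,s=cam('top');print(s['time'],s['eef_pos'],s['ft_force'].round(1),left(d).round(1),tab_lens(d)[0].round(1))
E
```

```text
time: 17.7
eef_pos: [506.2, 373.2, 122.1]
tcp_rot: [-0.04, 0.999, 0.001, 0.001]
ft_force: [-1.0, 2.2, 2.6]
finger_gap: 0.002
grip_force: 1.9
17.7 [506.19525923 373.17776195 122.11831133] [-1.   2.2  2.6] -55.9 [707.5   6.9  88. ]
17.75 [506.03915463 373.78515387 122.12830823] [0.9 3.  3.2] -55.9 [707.5   6.9  88. ]
```

```bash
python3 -m pendant '[[[0,0.0005,-0.006,-0.001,0],[0,0.001,-0.012,-0.002,0],[0,0.001,-0.012,-0.002,0],[0,0.001,-0.012,-0.002,0]]]'
python3 - <<'E'
from h import *
for i in range(3):
    d,s=cam('top');print(s['time'],s['eef_pos'],s['ft_force'].round(1),left(d).round(1),tab_lens(d)[0].round(1))
E
```

```text
time: 18.2
eef_pos: [506.8, 363.8, 120.9]
tcp_rot: [-0.041, 0.999, 0.002, 0.001]
ft_force: [-0.0, 5.7, 9.3]
finger_gap: -0.002
grip_force: 4.3
18.2 [506.7718946 363.7910981 120.8706676] [-0.   5.7  9.3] -49.0 [707.8  -0.   88. ]
18.25 [506.77115872 363.92693274 120.89163251] [0.1 5.7 8.4] -48.7 [ 7.083e+02 -2.000e-01  8.800e+01]
18.3 [506.74885637 363.93975776 120.87939295] [-0.4  4.8  8.6] -46.8 [708.   -2.2  88. ]
```

```bash
python3 -m pendant '[[[0,0,0,0,0],[0,0,0,0,0],[0,0,0,0,0],[0,0,0,0,0],[0,0,0,0,0],[0,0,0,0,0],[0,0,0,0,0],[0,0,0,0,0]]]'
python3 - <<'E'
from h import *
for i in range(2):
    d,s=cam('top');T,L,w,a,b=tab_lens(d);print(s['time'],s['eef_pos'],s['ft_force'].round(1),left(d).round(1),T.round(1),L.round(1),a)
E
```

```text
time: 19.15
eef_pos: [506.7, 363.9, 120.9]
tcp_rot: [-0.041, 0.999, 0.002, 0.001]
ft_force: [-0.1, 5.7, 8.8]
finger_gap: -0.001
grip_force: 4.3
19.15 [506.74001285 363.94107533 120.85969012] [-0.1  5.7  8.8] -30.7 [707.6 -18.3  88. ] [756.  -47.2  74. ] [338 158   5   2  10]
19.2 [506.77121198 363.96360536 120.88952424] [0.2 5.3 9.1] -30.5 [708.2 -18.5  88. ] [756.  -47.2  74. ] [338 157   5   3  11]
```

```bash
python3 -m pendant '[[[0,0,0,0,0],[0,0,0,0,0],[0,0,0,0,0],[0,0,0,0,0],[0,0,0,0,0],[0,0,0,0,0],[0,0,0,0,0],[0,0,0,0,0],[0,0,0,0,0],[0,0,0,0,0]]]' >/dev/null
python3 - <<'E'
from h import *
d,s=cam('top');T,L,w,a,b=tab_lens(d);print(s['time'],s['ft_force'].round(1),left(d).round(1),T.round(1),L.round(1),w.round(1),a,b)
print(d['frame'][132:162,334:370].max(2))
e=viewer.get_image('scene')
np.savez('pics/sc8.npz',**e)
E
```

```text
20.25 [-0.4  4.   8.9] -9.5 [708.5 -39.5  88. ] [756.  -47.2  74. ] [[758.7 -29.   74. ]
 [762.  -64.7  74. ]] [348 158   5   3  13] [347 134  16  11 136]
[[123 123 122 ... 104  86 121]
 [123 124 123 ... 103  90 120]
 [123 123 124 ... 101  95 119]
 ...
 [125 126 126 ... 122 121 120]
 [160 160 159 ... 122 120 120]
 [193 193 192 ... 122 121 120]]
```

```bash
python3 -m pendant '[[[0,0,0,0,0],[0,0,0,0,0],[0,-0.003,0.03,0,0],[0,-0.004,0.045,0,0],[0,-0.004,0.045,0,0],[0,-0.004,0.045,0,0],[0,-0.004,0.045,0,0]]]'
python3 - <<'E'
from h import *
np.set_printoptions(linewidth=250,threshold=9999)
d,s=cam('top');T,L,w,a,b=tab_lens(d);print(s['time'],s['ft_force'].round(1),left(d).round(1),T.round(1),L.round(1),w.round(1),a,b)
print(d['frame'][132:162,340:370].max(2))
d,s=cam('top');print(left(d).round(1))
E
```

```text
time: 21.05
eef_pos: [502.8, 405.2, 118.6]
tcp_rot: [-0.04, 0.999, -0.001, -0.0]
ft_force: [-0.4, -0.5, 0.1]
finger_gap: -0.002
grip_force: 0.0
21.05 [-0.4 -0.5  0.1] -2.0 [709.4 -47.   88. ] [756.  -47.2  74. ] [[758.4 -29.1  74. ]
 [761.8 -64.7  74. ]] [351 158   5   3  14] [347 134  16  11 143]
[[106 106 106 105 105  86  45  48  48  49  48  48  50  48  48  49  49  48  48  49  49  48  50  49  47  47  98 105  86 121]
 [106 107 106 105 105  80  43  45  45  46  46  45  46  45  44  47  46  46  49  47  46  47  47  47  45  53 106 104  90 121]
 [107 107 106 107 104  70  44  42  42  49  93  99 130 131 132 130 127 121  88  58  44  43  44  45  45  58 104 102  97 120]
 [107 107 106 107 103  71  45  48  90 154 169 173 187 187 189 187 182 177 160 144 127  73  42  42  45  75 106 103  96 121]
 [108 107 106 108 104  70  44  57 138 196 201 202 203 202 204 204 199 193 188 179 166 130  68  41  46  98 106 102  95 121]
 [108 107 107 108 105  71  43  72 168 197 203 205 203 202 203 203 200 193 186 177 165 153 116  42  54 107 107 101  95 122]
 [108 107 109 109 107  89  49  79 182 197 202 206 205 203 203 2
[... 2194 characters left out ...]
21 102 104 107 108 108 109 124 123 123 122 122 120 121 121 123 123 122 122 122]
 [123 124 124 123 124 125 123 124 124 124 121  92  89  95  95  97  99 123 123 123 122 123 121 121 122 122 123 124 123 122]
 [125 124 124 125 125 125 124 123 124 122 115  73  69  69  69  71  92 122 122 123 122 122 122 122 122 122 123 124 123 121]
 [125 125 126 125 125 125 123 123 124 122 104  70  70  70  70  72 103 123 123 122 122 122 121 121 121 122 123 124 122 121]
 [152 151 152 150 142 142 141 132 132 130 106  86  69  70  70  74 116 122 122 122 121 121 122 120 121 122 122 123 122 120]
 [190 190 190 189 179 179 179 170 169 170 166 162 155 156 156 155 151 152 152 150 140 141 140 141 132 131 131 131 121 121]]
-2.1
```

```bash
python3 -m pendant '[[[0,0,0.0,0.045,0],[0,0,0.0,0.09,0],[0,0.02,-0.025,0.11,0],[0,0.045,-0.065,0.11,0],[0,0.07,-0.105,0.11,0],[0,0.095,-0.145,0.11,0],[0,0.12,-0.185,0.11,0],[0,0.145,-0.225,0.11,0],[0,0.17,-0.265,0.11,0],[0,0.195,-0.305,0.11,0]]]' >/dev/null
python3 -m pendant '[[[0,0.025,-0.04,0,0],[0,0.05,-0.08,0,0],[0,0.075,-0.12,0,0],[0,0.1,-0.145,0,0],[0,0.1,-0.145,0,0],[0,0.1,-0.145,0,0]]]'
python3 - <<'E'
from h import *
np.set_printoptions(linewidth=250,threshold=9999)
d,s=cam('wrist');np.savez('pics/w9.npz',s_pos=s['eef_pos'],s_rot=s['tcp_rot'],**d);print(s['time'],s['eef_pos'],yaw(s))
c,_=ray(d,[(0,0)],s);M=np.array(d['mount']);T=Rn.from_quat(s['tcp_rot']).as_matrix();A=T@M[:3,:3]
def px(X):
    q=A.T@(np.array(X)-c);return (d['fx']*q[0]/q[2]+d['cx']).round(1),(d['fy']*q[1]/q[2]+d['cy']).round(1)
print('pred tab',px([714,-48,91]),'lens',px([750,-50,74]))
d2,_=cam('top');print('top left',left(d2).round(1))
u,v=map(int,px([714,-48,91]));g=d['frame'].max(2);print(u,v);print(g[max(0,v-40):v+50:4,u-40:u+40:4])
E
```

```text
time: 22.75
eef_pos: [797.5, -44.9, 228.4]
tcp_rot: [-0.039, 0.999, 0.0, -0.001]
ft_force: [-0.3, 0.6, 0.0]
finger_gap: -0.001
grip_force: 0.0
22.75 [797.45997733 -44.86654988 228.37594169] -3.0626138826213634
pred tab (np.float64(326.5), np.float64(85.8)) lens (np.float64(320.6), np.float64(129.2))
top left -2.0
326 85
[[244 244 246 245 246 246 244 230 247 247 246 246 246 247 246 246 246 245 244 243]
 [243 243 244 243 243 244 243 232 243 244 245 247 247 247 248 247 247 247 247 247]
 [243 242 242 243 243 243 245 235 244 244 246 245 246 245 245 246 244 244 244 244]
 [245 244 245 247 247 246 244 243 248 247 247 247 247 247 246 246 244 245 244 243]
 [246 245 245 245 246 245 244 243 246 248 247 247 247 247 248 247 246 247 246 246]
 [246 245 246 246 246 246 243 241 246 247 246 245 247 246 247 246 247 247 245 245]
 [247 247 248 247 247 248 244 245 248 249 248 249 248 248 249 247 247 248 247 246]
 [245 245 245 244 244 246 245 246 248 247 248 249 248 249 249 249 250 250 249 249]
 [246 247 246 247 247 248 244 248 248 249 249 248 248 247 246 246 245 246 245 246]
 [247 247 248 248 248 249 242 2
[... 431 characters left out ...]
44 136 138 139 143 137 141 138 139]
 [138 140 139 137 139 133 138 140 139 136 138 140 137 138 137 140 139 138 141 146]
 [136 135 140 134 135 133 139 137 139 138 142 137 137 139 141 140 137 140 140 146]
 [137 134 136 137 136 137 131 134 136 137 138 138 138 137 138 142 141 141 139 142]
 [137 134 137 137 134 133 136 136 137 140 140 138 138 140 139 141 144 140 142 142]
 [134 138 135 134 133 138 142 141 137 138 138 140 139 141 137 138 138 140 139 142]
 [136 139 136 136 134 133 137 136 140 136 138 140 138 138 140 141 137 139 136 140]
 [132 136 136 138 135 141 159 174 178 163 148 139 142 140 141 139 142 135 137 136]
 [135 136 136 139 137 168 198 223 236 247 250 248 248 247 147 142 141 138 139 141]]
```

Tab shows in this view at about row 91, and the lens starts about row 130. I take edges and project them.

Run:
```python
from h import *
np.set_printoptions(linewidth=250,threshold=9999)
z=np.load('pics/w9.npz');d=dict(z);s=dict(eef_pos=d['s_pos'],tcp_rot=d['s_rot']);g=d['frame'].max(2).astype(int)
for v in range(86,97,2): print(v,g[v,314:340])
for v in (135,140,145,150,155,160): 
    w=np.where(g[v,280:365]>165)[0]+280; print(v,w.min(),w.max(),g[v,w.min()-3:w.min()+3],g[v,w.max()-2:w.max()+4])
tab=onz(d,[(320.5,90),(331.5,90)],91,s);print(tab.round(1))
for v in (140,145,150,155):
    w=np.where(g[v,280:365]>165)[0]+280; print(onz(d,[(w.min(),v),(w.max(),v)],74,s).round(1).tolist())
```

```text
86 [246 245 245 245 246 245 246 246 247 246 246 245 246 246 246 246 247 247 247 246 246 247 247 246 246 247]
88 [248 248 248 247 249 223 185 175 182 196 208 206 220 226 228 236 237 237 241 247 247 245 245 245 245 244]
90 [144 144 145 155 160 132 117 116 120 114 113 110 113 116 115 114 112 113 114 162 241 254 254 254 254 253]
92 [138 137 138 138 138 120 122 124 125 121 120 116 118 119 120 116 120 118 121 114 126 126 122 115 118 117]
94 [138 141 137 138 144  98  54  54  56  53  51  59  55  54  57  54  57  54  62 110 134 141 139 144 140 139]
96 [139 140 139 139 139 139 138 141 139 140 131 120 117 116 116 110 105  89 129 142 141 137 140 139 142 141]
135 306 341 [136 144 163 172 182 182] [240 239 189 145 138 141]
140 306 340 [120 153 163 173 182 189] [240 235 231 153 120 127]
145 305 340 [115 136 158 168 179 182] [239 231 208 137 118 120]
150 312 339 [ 71  99 156 181 213 244] [254 250 175  83  30  22]Traceback (most recent call last):
  File "<stdin>", line 6, in <module>
    return umr_minimum(a, axis, None, out, keepdims, initial, where)
ValueError: zero-size array to reduction operation minimum which has no identity
```

Run:
```python
from h import *
z=np.load('pics/w9.npz');d=dict(z);s=dict(eef_pos=d['s_pos'],tcp_rot=d['s_rot'])
for zt in (89,91):
  T=onz(d,[(319.,94),(332.85,94),(325.9,93)],zt,s);print(T.round(1).tolist())
L=onz(d,[(304,140),(341,140),(322.5,140),(322.8,135),(321.9,145)],74,s);print(L.round(1).tolist())
for th in (.03,.037,.045): print(th,((L[2]-T[2])[:2]@[-np.sin(th),np.cos(th)]).round(2))
```

```text
[[720.7, -53.6, 89.0], [719.8, -42.2, 89.0], [719.5, -48.0, 89.0]]
[[720.8, -53.6, 91.0], [719.9, -42.2, 91.0], [719.5, -48.0, 91.0]]
[[760.7, -64.2, 74.0], [758.1, -30.9, 74.0], [759.4, -47.6, 74.0], [754.9, -47.7, 74.0], [763.9, -47.8, 74.0]]
0.03 -0.77
0.037 -1.04
0.045 -1.36
```

Two views put the tab within 1–2 mm of the lens axis. The tray is standing still with the stick released, and the arm is clear, so I hand in.

```bash
python3 -c "
from rig import order
print(order.sign_off())"
```

```text
the job is handed in; nothing more can be done
None
```

I handed the job in at about 23 s: both filter cans are in the wide compartment and the coil former is in the narrow one. I moved the tray only with the jog stick, except for a possible 1 mm shift seen before I pushed the stick, while I was loading the tray. It stopped with its tab about 1–2 mm short of the lens axis, and I left it there. I kept the gripper clear of the jar, carton, adaptor and knob cap, but did not re-measure them at the end.

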